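# Seat and lock a studded plate in a welding fixture with its L-slot pin

### The job

Push the upright pin of the welding fixture with the outside of the fingers, without grasping anything: along the long leg of its L-shaped slot to the corner, so that its bar slides the studded plate fully home in the nest, then sideways along the short leg fully to the end of the slot to lock it. Do not lift the plate, leave the other things on the fixture and bench where they are, and move clear of everything when done.

Things in the scene. Friction and masses are not known exactly. Their poses are not given: they have to be found in the camera images.
- fixture: Welding fixture fixed to the bench: aluminium base plate 10 mm thick, x -115 to 125 mm, y -125 to 125 mm about the origin, which is at bench height. On its -y half a grey guide bridge (x -85 to 45, y -115 to -10 mm, top 32 mm above the bench) with an L-shaped slot 15 mm wide: long leg along the fixture's +x, then short leg along its +y. Turned about the vertical by up to 0.45 rad.
- nest (a point): Where the centre of the studded plate is when fully home in the nest (fixture frame x 64.5, y 40, z 14 mm). The nest is three fences, tops 26 mm above the bench, on the fixture's +y half: one at the back (+x), one each side with 3 mm play beside the plate; open to -x. Axes as the fixture's.
- corner (a point): Centre of the slot where its two legs meet, on the guide bridge's top face 32 mm above the bench (fixture frame x 20, y -75 mm): where the pin's axis is at the end of the long leg. Axes as the fixture's.
- slot_end (a point): Where the pin's axis is at the end of the short leg, the locked place (fixture frame x 20, y -35 mm), on the guide bridge's top face 32 mm above the bench. Axes as the fixture's.
- pin (a point): Upright steel pin that runs in the slot: round post 20 mm in diameter, domed top 91 mm above the bench, collar 24 mm in diameter at its foot (34 to 38 mm above the bench). Point on its axis, 60 mm above the bench; push the post 45 to 80 mm above the bench. Captive, always upright, slides stiffly (2 to 5 N), does not spring back; 1.5 mm play each way across the slot. Axes as the fixture's.
- bar (a point): Middle of the flat steel bar that the pin carries below the bridge, 17 mm above the bench: 147 mm long along the fixture's y, 16 mm wide along x, 10 mm high, its middle 63.5 mm to the +y side of the pin's axis. It moves with the pin; its +x face pushes the plate. With the pin at the corner it stands 1.5 mm behind the plate that is home.
- pin_run (a joint): Pin's travel along the long leg, along the fixture's +x, in m: 0 at the near end of the slot, 0.080 at the corner (0.0785 to 0.0815 within the play). Starts at 0 to 0.02.
- pin_cross (a joint): Pin's travel along the short leg, along the fixture's +y, in m: 0 in the long leg, 0.040 at the end of the slot (stopped at 0.040 to 0.0415); it can grow only when the pin is at the corner.
- plate_mid (a point): Centre of the loose studded steel plate in the mouth of the nest: 70 by 70 by 8 mm, 0.23 to 0.46 kg, two upright studs 12 mm in diameter, their tops 22 mm above its underside. It lies on the base plate (this point 14 mm above the bench), 20 to 50 mm short of home along the fixture's x at the start. Axes along its edges.
- dowel: Bystander: loose steel dowel standing on the fixture's base, 16 mm in diameter, 45 mm high; origin at its foot.
- bush: Bystander: loose brass bush standing on the fixture's base beyond the guide bridge, 36 mm in diameter, 30 mm high; origin at its foot.
- hammer: Bystander: hammer lying on the bench; origin at its underside.
- brush: Bystander: brush lying on the bench; origin at its underside.
- wrench: Bystander: wrench lying on the bench; origin at its underside.
- square: Bystander: L-shaped steel welding square, 100 mm high, standing on the bench; origin at its underside.
- spare_plate: Bystander: a spare studded plate, 70 by 70 by 8 mm, lying on the bench away from the fixture; origin at its underside. Not to be used.
Things that resemble listed ones, but are neither listed nor needed, are in the scene too. Leave any brown or red look-alike of the part that bears plate_mid alone.

How it is judged (in metres and radians):
On the way, in this order (a step that is already met when the one before it is completed fails the run):
1. the pin is pushed to the corner of the slot (value of joint pin_run above 0.074 m and value of joint pin_cross below 0.012 m), for 0.1 s.
2. the pin is pushed to the end of the short leg (value of joint pin_run above 0.074 m and value of joint pin_cross above 0.036 m), for 0.2 s.
At the end, for the whole second after the job is handed in: The pin stands at the end of the short leg (pin_cross over 0.036 of 0.040 m, pin_run over 0.076 of 0.080 m) and is still; the plate lies flat in the nest within 4 mm of home against the back fence (6 mm sideways) (value of joint pin_run above 0.076 m and value of joint pin_cross above 0.036 m and x of plate_mid in the frame of fixture between 0.0605 and 0.067 m and y of plate_mid in the frame of fixture between 0.034 and 0.046 m and height (world z) of plate_mid below 0.018 m and angle between plate_mid's own z axis and vertical below 0.06 rad and velocity of joint pin_cross between -0.005 and 0.005 m/s); the robot touches nothing.
It fails at once if the plate is lifted off the fixture or tipped up (height (world z) of plate_mid above 0.024 m or angle between plate_mid's own z axis and vertical above 0.25 rad).
It fails at once if a bystander is displaced by more than 25 mm (distance of any of dowel, bush, hammer, brush, wrench, square, spare_plate from where it was at the start of the episode above 0.025 m).
It also fails if it takes over 45 s, if anything falls off the work surface, if the arm or the gripper's body presses on something with over 40 N, if the wrist force passes 120 N, or if a joint passes its speed limit or range.

### The arm

A 6-joint arm with a two-finger parallel gripper is mounted at the origin on the work surface. World frame = base frame: x ahead of the robot, y to its left, z up, the work surface at z = 0. Lengths are in m, angles in degrees, forces in N, time in s.
With the tool pointing down it reaches from about 0.35 to 0.875 m from the base axis. Payload 4.2 kg.
Tool frame: the origin (TCP) lies between the finger pads; the fingertips stand 11 mm ahead of it and the grasp point (between the pads) lies 8 mm behind it; z points along the fingers, y is the direction in which the jaws open and shut (so a half turn about z gives the same grasp; the last joint's range is limited). The gripper opens to 87 mm and grips with 3 to 60 N. Pads are 19 mm wide; open, the fingers measure 117 mm over their backs; the gripper's body (75 mm by 190 mm) begins 51 mm behind the grasp point.
Start: joints at [78.701, 22.042, 0.453, 0, -68.411, -14.817], TCP at [0.275, 0.561, 0.234] pointing down, gripper open.
Joint ranges: [-179.83, 179.83], [-69.29, 118.12], [-61.27, 80.66], [-181.25, 117.63], [-171.15, -9.14], [-177.46, 177.46]. Speed limits (degrees/s): [159.86, 159.86, 180, 180, 180, 180].

### API

Orientations are given as a 3x3 rotation matrix whose columns are the frame's x, y, z axes.
In Python, from station import sense, capture, get_calibration, finish_job, search_frame, cut_out gives the robot as it stands.
- The arm moves only by the tool arm_command, never from a script. Its argument "rows" is a list of rows, each an object with "fingers": the opening in per cent of the stroke, from 0 (shut) to 100 (fully open); "travel": the shift along the tool's x, y, z in cm, a list of three; "roll": the turn about the tool's z in degrees. A call has 1 to 10 rows; each row is the pose to reach, as a shift and turn from the pose commanded when the call began, along the tool's axes at that moment; what a row does not reach only later rows make up. A row lasts 1/10 s, in which the tool goes at most 50 mm and 8.59 degrees, less where a joint would pass 70% of its speed; a pose out of reach is approached as far as the arm can. A call with a gripper value outside its range is refused whole. The fingers move at their own pace and stop on an object; the grip force is fixed at half the most. Time passes only in rows, so rows that repeat a pose let the fingers close. It gives the time, the measured TCP pose, the force and the opening at its end, in the units of the state.
- sense(): the state, without advancing time (a new reading comes with each control period).
- capture(name): name is "side" or "top" or "wrist"; returns (picture, depth): 400x640x3 uint8, red, green, blue; 400x640 float32, m along the optical axis (not along the pixel's ray), 0 where there is no reading.
- get_calibration(name): a dict with "fov_y" (degrees; the focal length in pixels is half the picture's height over the tangent of half this angle, whatever the lens; pixels are square), "cx", "cy" (the principal point, pixels), "origin" and "attitude" of the camera in the world; the wrist camera has in their place "mount" (4x4, takes a point from camera to tool coordinates, whose origin is the TCP and whose axes are the flange's). Camera axes: x right, y down, z forward; pixel columns grow to the right and rows downward; lengths in m; the calibration is good to about 2 mm. A picture is of the moment at which its call begins: read the wrist's pose just before it. get_calibration takes no time and is no camera call.
- finish_job(): hands the job in, once; it reports no verdict.
Trained networks look in the newest picture that a camera, given by its name, has taken for a name from the list of things; names that differ only in an ending like _2 or _b are one class to them, and where a whole thing is asked for, a point or a joint stands for the part that bears it (a point fixed in the world has none). Each returns a list of dicts, best first, with "p" (0 to 1); they miss things now and then, are a little off and sometimes report something else, mostly with a low value. They report only what shows in the picture. A call takes as long as a camera call. They do not tell look-alikes from the thing itself.
- search_frame(camera, label): "position" ([x, y, z] in m, in world coordinates, good to about 4 mm: the middle of the surface that is visible of it).
- cut_out(camera, label): "mask" (400x640 bool, what is visible of it).
The state is a dict: "time_s": time; "joints": joint angles; "joint_velocities": joint speeds; "effort": joint torques, N m; "tcp_pos": TCP position; "ee_rot": TCP orientation; "wrist_force": force on the tool from outside, world axes, zero at the start; "moment": the same for the moment, N m; "gripper_width": opening from 0.0 (shut) to 1.0 (fully open).
Only numpy, scipy, OpenCV 4.12 (cv2) and the standard library are available. Lean on these libraries where they do the work, as an engineer would, in place of code of your own. Each camera call takes 0.05 s, during which the arm holds its last target. There are 200 camera calls.

## Working session

There is one attempt and no reset: what is moved stays moved. The work goes in short steps, Python scripts to look and compute and a tool call to move; the robot and the scene stay as the last step left them, time stands still between calls to the robot, and variables do not carry over. Pictures are saved under pics/ and viewed, about 8 in all and at most 12, crops included, and the job is handed in when it is done.

Besides the shell and the picture viewer there is one more tool, called after "Request:" as name(argument=value, ...), one argument or row to a line, values as JSON. arm_command: Moves the arm, as the interface text tells. Its arguments: {"type":"object","properties":{"rows":{"type":"array","items":{"type":"object","properties":{"fingers":{"type":"number"},"travel":{"type":"array","items":{"type":"number"}},"roll":{"type":"number"}}}}},"required":["rows"]}

```bash
mkdir -p pics
cat > h.py <<'E'
import numpy as np, cv2
from station import *
def cam(name):
    c=get_calibration(name)
    if 'mount' in c:
        s=sense(); M=np.array(c['mount']); R=np.array(s['ee_rot']); t=np.array(s['tcp_pos'])
        return c, R@M[:3,:3], R@M[:3,3]+t
    return c, np.array(c['attitude']), np.array(c['origin'])
def cloud(name):
    c,R,t=cam(name); im,d=capture(name); f=200/np.tan(np.radians(c['fov_y'])/2)
    v,u=np.mgrid[:400,:640]
    P=np.stack([(u-c['cx'])/f*d,(v-c['cy'])/f*d,d],-1)@R.T+t
    P[d==0]=np.nan
    return im,P
E
python3 - <<'E'
from h import *
s=sense();print(s['time_s'],s['tcp_pos'],s['ee_rot'],s['gripper_width'])
for n in('top','side'):
    print(n,get_calibration(n))
    im,P=cloud(n); cv2.imwrite(f'pics/{n}0.png',im[...,::-1]); np.save(n,P)
    for l in('fixture','pin','bar','plate_mid','dowel','bush','hammer','brush','wrench','square','spare_plate'):
        print(l,[(round(r['p'],2),np.round(r['position'],3).tolist()) for r in search_frame(n,l)[:3]])
print(sense()['time_s'])
E
```

```text
0.0 [0.27484067 0.56068847 0.23246776] [[ 8.97857048e-01 -4.40286300e-01 -8.33959321e-04]
 [-4.40287073e-01 -8.97854878e-01 -1.97760685e-03]
 [ 1.21938757e-04  2.14278976e-03 -9.99997697e-01]] 0.9960950980239832
top {'fov_y': 57.21096102151387, 'cx': 323.4481018455367, 'cy': 196.67386918963217, 'origin': array([ 0.35969858, -0.0259445 ,  1.26185292]), 'attitude': array([[-0.01829022, -0.9932676 ,  0.11438944],
       [-0.99940388,  0.02151283,  0.02700138],
       [-0.02928044, -0.11382739, -0.99306897]])}
fixture [(0.63, [0.58, -0.068, 0.009])]
pin [(0.61, [0.537, -0.052, 0.018])]
bar [(0.43, [0.539, -0.05, 0.023])]
plate_mid [(0.72, [0.612, -0.016, 0.017]), (0.68, [0.599, 0.156, 0.01]), (0.58, [0.377, -0.032, 0.005])]
dowel [(0.74, [0.408, -0.438, 0.008]), (0.23, [0.577, -0.065, 0.007])]
bush [(0.41, [0.678, -0.12, 0.041])]
hammer [(0.9, [0.498, 0.469, 0.023])]
brush [(0.83, [0.582, -0.448, 0.021]), (0.69, [0.624, 0.433, 0.078])]
wrench [(0.66, [0.292, 0.392, 0.009]), (0.62, [0.406, -0.438, 0.009])]
square [(0.8, [0.622, 0.433, 0.081])]
spare_plate [(0.69, [0.295, 0.392, 0.007]), (
[... 249 characters left out ...]
8416, -0.50180245,  0.65271933],
       [-0.01142754, -0.78791585, -0.61567688]])}
fixture [(0.56, [0.563, -0.09, 0.01])]
pin [(0.74, [0.54, -0.131, 0.037]), (0.64, [0.563, -0.09, 0.01])]
bar [(0.62, [0.537, -0.135, 0.042])]
plate_mid [(0.78, [0.594, 0.146, 0.009]), (0.78, [0.379, -0.036, 0.007]), (0.66, [0.614, -0.019, 0.016])]
dowel [(0.63, [0.489, 0.04, 0.044]), (0.53, [0.54, -0.134, 0.035])]
bush [(0.7, [0.682, -0.132, 0.031])]
hammer [(0.65, [0.481, 0.458, 0.023]), (0.54, [0.611, -0.016, 0.02])]
brush [(0.65, [0.573, -0.45, 0.021])]
wrench [(0.96, [0.401, -0.444, 0.009]), (0.54, [0.482, 0.459, 0.024])]
square [(0.91, [0.618, 0.434, 0.06])]
spare_plate [(0.58, [0.291, 0.387, 0.008])]
1.2
```

View pics/top0.png

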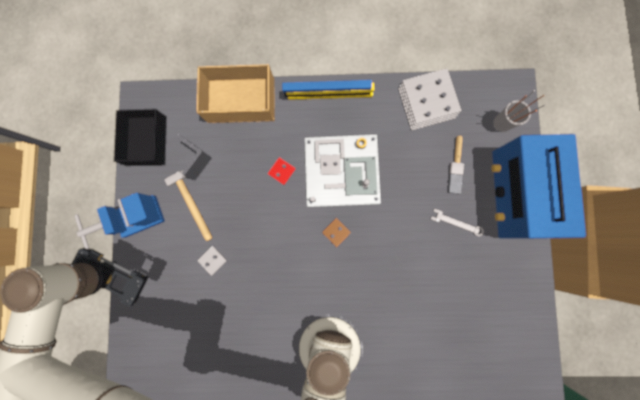

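View pics/side0.png

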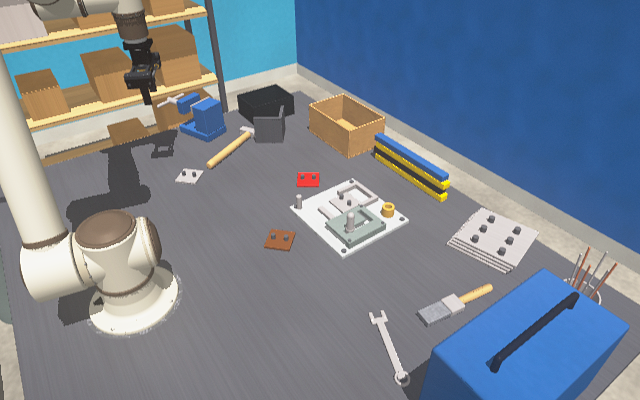

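Run:
```python
from h import *
for n in('top','side'):
    P=np.load(n+'.npy'); im=cv2.imread(f'pics/{n}0.png').astype(int)
    roi=(np.abs(P[...,0]-.575)<.17)&(np.abs(P[...,1]+.072)<.17)
    br=im.min(-1)
    for lab,lo,hi,b in(('base',.004,.04,105),('bridge',.025,.042,0),('pin',.05,.11,0)):
        m=roi&(P[...,2]>lo)&(P[...,2]<hi)&(br>b)
        k,L,S,C=cv2.connectedComponentsWithStats(m.astype(np.uint8))
        for i in np.argsort(-S[1:,4])[:2]+1:
            Q=P[L==i]
            if len(Q)<4: continue
            r=cv2.minAreaRect((Q[:,:2]*1000).astype(np.float32))
            print(n,lab,len(Q),np.round(r[0],1),np.round(r[1],1),round(r[2],1),'z',np.round(np.nanmedian(Q[:,2]),4), C[i].round())
im=cv2.imread('pics/top0.png')[120:220,290:395]; a=cv2.resize(im,None,fx=5,fy=5,interpolation=cv2.INTER_CUBIC)
cv2.imwrite('pics/topc.png',a)
```

```text
top base 4794 [600.1 -57.6] [250.  256.8] 0.1 z 0.0117 [342. 170.]
top bridge 1019 [ 584.9 -114.6] [156.2 116.2] 1.5 z 0.0316 [360. 175.]
top bridge 60 [ 684.5 -125.6] [33.1 33.6] 39.8 z 0.0385 [362. 142.]
top pin 39 [ 541.5 -132.9] [16.5 19.1] 6.1 z 0.0854 [366. 182.]
top pin 18 [495.3  43.3] [10.3 14.1] 88.5 z 0.0531 [312. 198.]
side base 4791 [607.5 -50.8] [296.2 275.1] 89.9 z 0.0146 [347. 216.]
side base 13 [ 422.4 -137.6] [10.8 23.4] 59.8 z 0.0047 [315. 257.]
side bridge 1413 [604.  -67.3] [201.5 210.9] 0.8 z 0.0338 [356. 218.]
side bridge 99 [ 683.1 -126.7] [37.2 32.3] 23.8 z 0.0367 [388. 208.]
side pin 106 [ 537.6 -135.2] [14.2 19.8] 45.9 z 0.0753 [350. 219.]
side pin 28 [493.2  44.1] [16.1 14.1] 32.7 z 0.0568 [298. 196.]
```

View pics/topc.png

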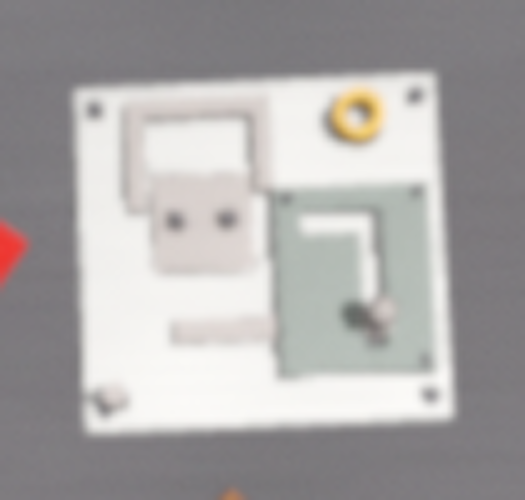

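```bash
cat >> h.py <<'E'
def rectify(name,im,z,x0,y1,n,mm=1.0):
    "homography: world plane z -> image; out px col=(y1-y)/mm, row=(x1-x)/mm, mm in 1e-3 m"
    c,R,t=cam(name); f=200/np.tan(np.radians(c['fov_y'])/2)
    K=np.array([[f,0,c['cx']],[0,f,c['cy']],[0,0,1]])
    A=np.array([[0,-mm/1e3,x0],[-mm/1e3,0,y1],[0,0,z]])  # (col,row,1)->world
    A[:,2]-=t
    return cv2.warpPerspective(im,K@R.T@A,(n,n),flags=cv2.WARP_INVERSE_MAP|cv2.INTER_CUBIC)
E
python3 - <<'E'
from h import *
im=cv2.imread('pics/top0.png')
W=rectify('top',im,.010,.76,.10,350); hsv=W.min(-1)
m=(W.astype(int).max(-1)>130).astype(np.uint8); k,L,S,C=cv2.connectedComponentsWithStats(m,connectivity=4)
i=L[175+10,170] if 0 else 1+np.argmax(S[1:,4]); 
c=max(cv2.findContours((L==i).astype(np.uint8),cv2.RETR_EXTERNAL,2)[0],key=cv2.contourArea)
r=cv2.minAreaRect(cv2.convexHull(c)); print('base',r,'world',.76-r[0][1]/1e3,.10-r[0][0]/1e3)
W2=rectify('top',im,.032,.76,.10,350).astype(int)
g=((W2[...,1]-W2[...,2])>8)&(W2.max(-1)<215)
g=cv2.morphologyEx(g.astype(np.uint8),cv2.MORPH_OPEN,np.ones((5,5)))
k,L,S,C=cv2.connectedComponentsWithStats(g); i=1+np.argmax(S[1:,4])
pts=np.argwhere(L==i)[:,::-1].astype(np.float32); r=cv2.minAreaRect(pts); print('bridge',r,'world',.76-r[0][1]/1e3,.10-r[0][0]/1e3)
cv2.imwrite('pics/r.png',np.hstack([W,(L==i).astype(np.uint8)[...,None].repeat(3,2)*255]))
E
```

```text
base ((157.1570587158203, 163.7449951171875), (256.458740234375, 264.108154296875), 88.69060516357422) world 0.5962550048828126 -0.0571570587158203Traceback (most recent call last):
  File "<stdin>", line 11, in <module>
    return _wrapfunc(a, 'argmax', axis=axis, out=out, **kwds)
    return bound(*args, **kwds)
ValueError: attempt to get argmax of an empty sequence
```

Request:
arm_command(
  rows=[
    {"fingers": 0,"travel": [5.3,4.5,0],"roll": 6.4},
    {"fingers": 0,"travel": [10.6,9.1,0],"roll": 12.8},
    {"fingers": 0,"travel": [15.9,13.6,0],"roll": 19.2},
    {"fingers": 0,"travel": [21.2,18.2,0],"roll": 25.6},
    {"fingers": 0,"travel": [26.5,22.7,0],"roll": 32},
    {"fingers": 0,"travel": [31.7,27.2,0],"roll": 38.3},
    {"fingers": 0,"travel": [37,31.8,0],"roll": 44.7},
    {"fingers": 0,"travel": [42.3,36.3,0],"roll": 51.1},
    {"fingers": 0,"travel": [47.6,40.9,0],"roll": 57.5},
    {"fingers": 0,"travel": [52.9,45.4,0],"roll": 63.9},
  ],
)

```text
time_s: 2.2
tcp_pos: [0.4729, 0.0999, 0.2341]
ee_rot: [[-0.004, -1.0, 0.001], [-1.0, 0.004, 0.001], [-0.001, -0.001, -1.0]]
wrist_force: [0.4, 1.2, 0.3]
gripper_width: 0.175
```

Run:
```python
from h import *
print(get_calibration('wrist'), sense()['tcp_pos'])
```

```text
{'fov_y': 66.1281491091075, 'cx': 317.19114180539657, 'cy': 202.2880463195509, 'mount': array([[-1.07884869e-03, -9.62823056e-01, -2.70130706e-01,
         7.34785508e-02],
       [ 9.99999175e-01, -1.22704524e-03,  3.79740780e-04,
         2.74073151e-05],
       [-6.97085775e-04, -2.70130074e-01,  9.62823586e-01,
        -1.51266337e-01],
       [ 0.00000000e+00,  0.00000000e+00,  0.00000000e+00,
         1.00000000e+00]])} [0.47286934 0.09988813 0.23407018]
```

Request:
arm_command(
  rows=[
    {"fingers": 0,"travel": [19.2,-9,0],"roll": 0},
    {"fingers": 0,"travel": [19.2,-9,0],"roll": 0},
    {"fingers": 0,"travel": [19.2,-9,0],"roll": 0},
    {"fingers": 0,"travel": [19.2,-9,0],"roll": 0},
    {"fingers": 0,"travel": [19.2,-9,0],"roll": 0},
    {"fingers": 0,"travel": [19.2,-9,0],"roll": 0},
    {"fingers": 0,"travel": [19.2,-9,0],"roll": 0},
  ],
)

```text
time_s: 2.9
tcp_pos: [0.5619, -0.09, 0.2333]
ee_rot: [[-0.001, -1.0, -0.001], [-1.0, 0.001, 0.0], [-0.0, 0.001, -1.0]]
wrist_force: [-0.4, 0.8, -1.1]
gripper_width: 0.006
```

Run:
```python
from h import *
s=sense(); print(s['tcp_pos'],s['gripper_width'],s['time_s'])
im,P=cloud('wrist'); im=im[...,::-1].copy(); np.save('wrist',P); cv2.imwrite('pics/w.png',im)
A=rectify('wrist',im,.010,.76,.12,350); B=rectify('wrist',im,.032,.76,.12,350)
cv2.imwrite('pics/rA.png',A);cv2.imwrite('pics/rB.png',B)
cv2.imwrite('pics/r.png',np.hstack([A,B]))
m=(np.abs(P[...,0]-.54)<.03)&(np.abs(P[...,1]+.133)<.03)&(P[...,2]>.05)&(P[...,2]<.1)
Q=P[m];print('pin',len(Q),Q.min(0),Q.max(0),np.median(Q,0), 'top',Q[Q[:,2]>Q[:,2].max()-.006].mean(0))
```

```text
[ 0.5619343  -0.08997207  0.2333476 ] 0.00589305029352214 2.9
pin 373 [ 0.53160233 -0.14147619  0.05130866] [ 0.55068066 -0.12183326  0.09251357] [ 0.54180112 -0.13324381  0.08787884] top [ 0.54078393 -0.13174687  0.08908152]
```

View pics/r.png

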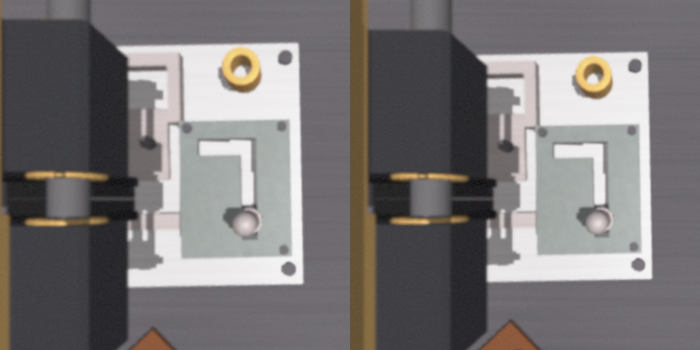

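Request:
arm_command(
  rows=[
    {"fingers": 0,"travel": [2.1,3.7,0],"roll": -1},
    {"fingers": 0,"travel": [4.2,7.4,0],"roll": -1},
    {"fingers": 0,"travel": [4.2,7.4,4],"roll": -1},
    {"fingers": 0,"travel": [4.2,7.4,8],"roll": -1},
    {"fingers": 0,"travel": [4.2,7.4,12],"roll": -1},
    {"fingers": 0,"travel": [4.2,7.4,15],"roll": -1},
    {"fingers": 0,"travel": [4.2,7.4,17.2],"roll": -1},
    {"fingers": 0,"travel": [4.2,7.4,17.2],"roll": -1},
  ],
)

```text
time_s: 3.75
tcp_pos: [0.4859, -0.1308, 0.0593]
ee_rot: [[0.019, -1.0, -0.007], [-1.0, -0.019, 0.0], [-0.0, 0.007, -1.0]]
wrist_force: [-0.3, -0.7, 0.2]
gripper_width: 0.005
```

Request:
arm_command(
  rows=[
    {"fingers": 0,"travel": [0,-2,0],"roll": 0},
    {"fingers": 0,"travel": [0,-2.7,0],"roll": 0},
    {"fingers": 0,"travel": [0,-3.3,0],"roll": 0},
    {"fingers": 0,"travel": [0,-3.9,0],"roll": 0},
    {"fingers": 0,"travel": [0,-4.5,0],"roll": 0},
    {"fingers": 0,"travel": [0,-5.1,0],"roll": 0},
    {"fingers": 0,"travel": [0,-5.7,0],"roll": 0},
    {"fingers": 0,"travel": [0,-6.3,0],"roll": 0},
    {"fingers": 0,"travel": [0,-6.9,0],"roll": 0},
    {"fingers": 0,"travel": [0,-7.5,0],"roll": 0},
  ],
)

```text
time_s: 4.75
tcp_pos: [0.5634, -0.131, 0.0615]
ee_rot: [[0.017, -1.0, -0.001], [-1.0, -0.017, -0.0], [-0.0, 0.001, -1.0]]
wrist_force: [-2.9, 0.1, 2.6]
gripper_width: 0.003
```

Request:
arm_command(
  rows=[
    {"fingers": 0,"travel": [0,-0.5,0],"roll": 0},
    {"fingers": 0,"travel": [0,-1,0],"roll": 0},
    {"fingers": 0,"travel": [0,-1.5,0],"roll": 0},
    {"fingers": 0,"travel": [0,-2.0,0],"roll": 0},
    {"fingers": 0,"travel": [0,-2.0,0],"roll": 0},
    {"fingers": 0,"travel": [0,-2.0,0],"roll": 0},
  ],
)

```text
time_s: 5.35
tcp_pos: [0.5843, -0.1306, 0.0615]
ee_rot: [[0.017, -1.0, 0.002], [-1.0, -0.017, -0.0], [0.0, -0.002, -1.0]]
wrist_force: [-0.5, 0.5, 0.1]
gripper_width: 0.005
```

```bash
cat > chk.py <<'E'
from h import *
o=np.array([.590,-.055]);a=.018;R=np.array([[np.cos(a),-np.sin(a)],[np.sin(a),np.cos(a)]])
for n in('top','side','wrist'):
    im,P=cloud(n); cv2.imwrite(f'pics/{n}_now.png',im[...,::-1])
    F=(P[...,:2]-o)@R
    if n!='wrist':
        for l in('plate_mid','pin'):print(n,l,[(round(r['p'],2),np.round((np.array(r['position'])[:2]-o)@R,3)) for r in search_frame(n,l)])
E
python3 chk.py; python3 -c "
import cv2
a=cv2.imread('pics/side_now.png')[150:290,260:440];cv2.imwrite('pics/s1.png',cv2.resize(a,None,fx=4,fy=4,interpolation=2))"
```

```text
top plate_mid [(0.66, array([-0.21 ,  0.017])), (0.54, array([0.011, 0.216]))]
top pin []
side plate_mid [(0.65, array([-0.211,  0.022]))]
side pin []
```

View pics/s1.png

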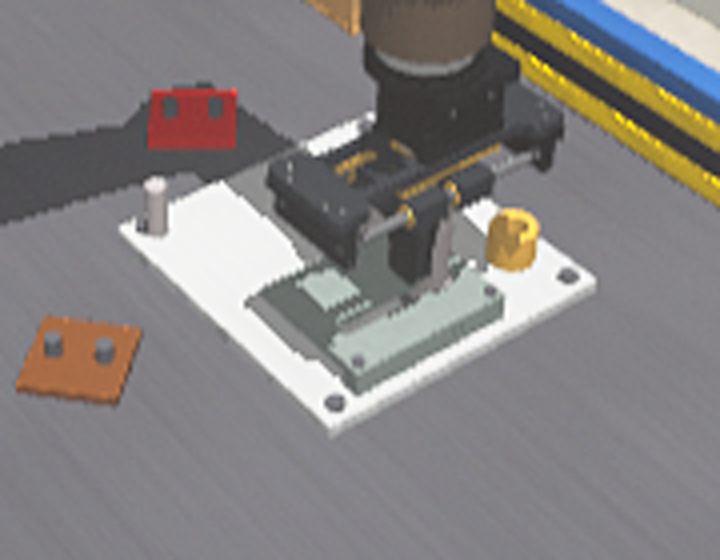

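Request:
arm_command(
  rows=[
    {"fingers": 0,"travel": [0,-0.2,0],"roll": 0},
    {"fingers": 0,"travel": [0,-0.3,0],"roll": 0},
    {"fingers": 0,"travel": [0,-0.4,0],"roll": 0},
    {"fingers": 0,"travel": [0,-0.4,0],"roll": 0},
  ],
)

```text
time_s: 6.1
tcp_pos: [0.5869, -0.1306, 0.0615]
ee_rot: [[0.017, -1.0, -0.001], [-1.0, -0.017, 0.0], [-0.0, 0.001, -1.0]]
wrist_force: [-2.7, 0.5, 0.9]
gripper_width: 0.004
```

Request:
arm_command(
  rows=[
    {"fingers": 0,"travel": [0,-0.1,0],"roll": 0},
    {"fingers": 0,"travel": [0,-0.2,0],"roll": 0},
    {"fingers": 0,"travel": [0,-0.3,0],"roll": 0},
    {"fingers": 0,"travel": [0,-0.3,0],"roll": 0},
  ],
)

```text
time_s: 6.5
tcp_pos: [0.5905, -0.1305, 0.0615]
ee_rot: [[0.017, -1.0, 0.0], [-1.0, -0.017, -0.0], [0.0, -0.0, -1.0]]
wrist_force: [-1.5, -0.6, 0.0]
gripper_width: 0.007
```

Request:
arm_command(
  rows=[
    {"fingers": 0,"travel": [0,-0.1,0],"roll": 0},
    {"fingers": 0,"travel": [0,-0.2,0],"roll": 0},
    {"fingers": 0,"travel": [0,-0.3,0],"roll": 0},
    {"fingers": 0,"travel": [0,-0.3,0],"roll": 0},
  ],
)

```text
time_s: 6.9
tcp_pos: [0.592, -0.1305, 0.0614]
ee_rot: [[0.017, -1.0, -0.003], [-1.0, -0.017, 0.0], [-0.0, 0.003, -1.0]]
wrist_force: [-5.1, -0.2, 3.9]
gripper_width: 0.007
```

Run:
```python
from h import *
print(sense()['tcp_pos'],sense()['wrist_force'])
im,P=cloud('wrist'); im=im[...,::-1].copy(); B=rectify('wrist',im,.032,.68,.0,200,.8)
cv2.imwrite('pics/w2.png',np.vstack([im,cv2.resize(B,(200,200))]) if 0 else im)
```

```text
[ 0.59199751 -0.13051756  0.06143689] [-5.14659905 -0.16125034  3.87751856]
```

View pics/w2.png

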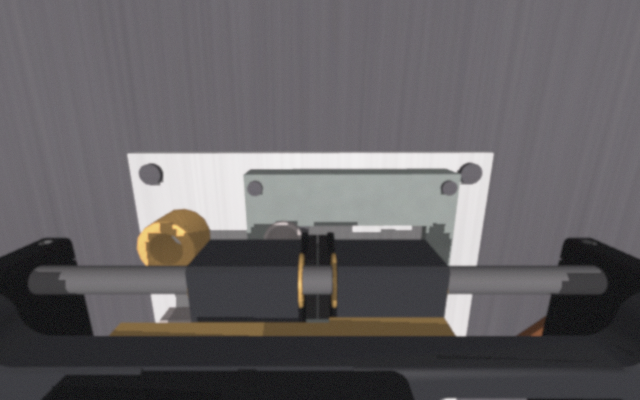

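Request:
arm_command(
  rows=[
    {"fingers": 0,"travel": [0,-0.2,0],"roll": 0},
    {"fingers": 0,"travel": [0,-0.3,0],"roll": 0},
    {"fingers": 0,"travel": [0,-0.3,0],"roll": 0},
    {"fingers": 0,"travel": [0,-0.3,0],"roll": 0},
  ],
)

```text
time_s: 7.35
tcp_pos: [0.5924, -0.1306, 0.0614]
ee_rot: [[0.016, -1.0, -0.009], [-1.0, -0.016, 0.0], [-0.0, 0.009, -1.0]]
wrist_force: [-10.2, 1.0, 7.7]
gripper_width: 0.009
```

Request:
arm_command(
  rows=[
    {"fingers": 0,"travel": [0,1.5,0],"roll": 0},
    {"fingers": 0,"travel": [0,3.5,0],"roll": 0},
    {"fingers": 0,"travel": [2,3.5,0],"roll": 0},
    {"fingers": 0,"travel": [4.2,3.5,0],"roll": 0},
    {"fingers": 0,"travel": [4.2,3.5,0],"roll": 0},
  ],
)

```text
time_s: 7.85
tcp_pos: [0.5638, -0.1747, 0.062]
ee_rot: [[0.015, -1.0, 0.004], [-1.0, -0.015, -0.001], [0.001, -0.004, -1.0]]
wrist_force: [0.1, 0.1, -0.4]
gripper_width: 0.01
```

Run:
```python
from h import *
print(sense()['tcp_pos'],sense()['wrist_force'])
for n in('top','side'):
    im,P=cloud(n); m=(np.abs(P[...,0]-.612)<.03)&(np.abs(P[...,1]+.131)<.03)&(P[...,2]>.045)&(P[...,2]<.094)
    Q=P[m]; print(n,len(Q), len(Q) and (Q.min(0),Q.max(0),np.median(Q,0)))
cv2.imwrite('pics/s2.png',cv2.resize(im[150:290,260:440,::-1],None,fx=4,fy=4,interpolation=2))
```

```text
[ 0.56378059 -0.1747385   0.06204006] [ 0.0899825   0.13130701 -0.43293205]
top 0 0
side 0 0
```

View pics/s2.png

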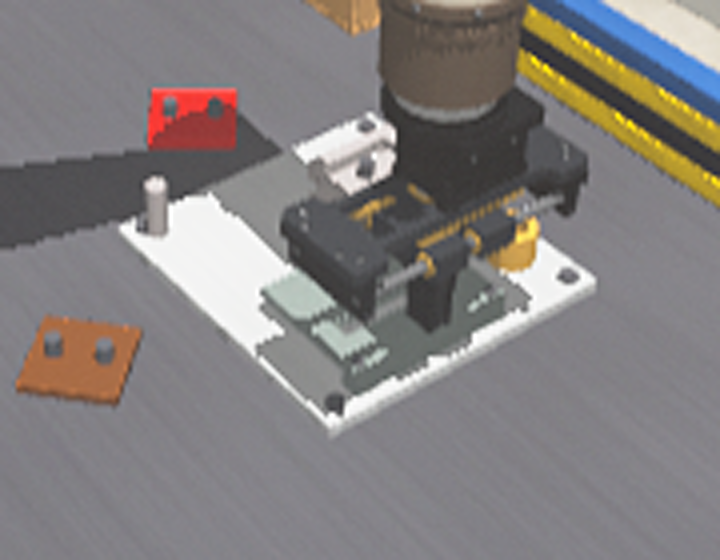

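Request:
arm_command(
  rows=[
    {"fingers": 0,"travel": [0,-2.4,0],"roll": 0},
    {"fingers": 0,"travel": [0,-4.8,0],"roll": 0},
    {"fingers": 0,"travel": [0,-4.8,0],"roll": 0},
    {"fingers": 0,"travel": [-1,-4.8,0],"roll": 0},
    {"fingers": 0,"travel": [-1.7,-4.8,0],"roll": 0},
    {"fingers": 0,"travel": [-2.4,-4.8,0],"roll": 0},
    {"fingers": 0,"travel": [-3.1,-4.8,0],"roll": 0},
    {"fingers": 0,"travel": [-3.8,-4.8,0],"roll": 0},
  ],
)

```text
time_s: 8.75
tcp_pos: [0.6086, -0.1337, 0.0615]
ee_rot: [[0.017, -1.0, -0.001], [-1.0, -0.017, -0.0], [0.0, 0.001, -1.0]]
wrist_force: [-0.5, -1.6, -1.3]
gripper_width: 0.005
```

Request:
arm_command(
  rows=[
    {"fingers": 0,"travel": [-0.6,0,0],"roll": 0},
    {"fingers": 0,"travel": [-1.2,0,0],"roll": 0},
    {"fingers": 0,"travel": [-1.8,0,0],"roll": 0},
    {"fingers": 0,"travel": [-2.2,0,0],"roll": 0},
    {"fingers": 0,"travel": [-2.2,0,0],"roll": 0},
  ],
)

```text
time_s: 9.25
tcp_pos: [0.6096, -0.1113, 0.0618]
ee_rot: [[0.018, -1.0, 0.001], [-1.0, -0.018, 0.0], [-0.0, -0.001, -1.0]]
wrist_force: [0.1, 0.1, -0.3]
gripper_width: 0.002
```

Request:
arm_command(
  rows=[
    {"fingers": 0,"travel": [-0.2,0,0],"roll": 0},
    {"fingers": 0,"travel": [-0.4,0,0],"roll": 0},
    {"fingers": 0,"travel": [-0.5,0,0],"roll": 0},
    {"fingers": 0,"travel": [-0.5,0,0],"roll": 0},
  ],
)

```text
time_s: 9.65
tcp_pos: [0.6095, -0.109, 0.0619]
ee_rot: [[0.017, -1.0, 0.001], [-1.0, -0.017, -0.002], [0.002, -0.001, -1.0]]
wrist_force: [2.0, -7.8, -1.1]
gripper_width: 0.005
```

Request:
arm_command(
  rows=[
    {"fingers": 0,"travel": [-0.2,0,0],"roll": 0},
    {"fingers": 0,"travel": [-0.3,0,0],"roll": 0},
    {"fingers": 0,"travel": [-0.3,0,0],"roll": 0},
    {"fingers": 0,"travel": [-0.3,0,0],"roll": 0},
  ],
)

```text
time_s: 10.05
tcp_pos: [0.6095, -0.1084, 0.0619]
ee_rot: [[0.016, -1.0, 0.001], [-1.0, -0.016, -0.005], [0.005, -0.001, -1.0]]
wrist_force: [2.7, -16.3, -3.1]
gripper_width: 0.005
```

Request:
arm_command(
  rows=[
    {"fingers": 0,"travel": [1.5,0,0],"roll": 0},
    {"fingers": 0,"travel": [4,0,0],"roll": 0},
    {"fingers": 0,"travel": [4,0,-4],"roll": 0},
    {"fingers": 0,"travel": [4,0,-9],"roll": 0},
    {"fingers": 0,"travel": [4,0,-14],"roll": 0},
    {"fingers": 0,"travel": [8,0,-17],"roll": 0},
    {"fingers": 0,"travel": [12,0,-17],"roll": 0},
    {"fingers": 0,"travel": [17,0,-17],"roll": 0},
    {"fingers": 0,"travel": [22,0,-17],"roll": 0},
    {"fingers": 0,"travel": [22,0,-17],"roll": 0},
  ],
)

```text
time_s: 11.05
tcp_pos: [0.6118, -0.3294, 0.2306]
ee_rot: [[0.011, -1.0, -0.0], [-1.0, -0.011, -0.0], [0.0, 0.0, -1.0]]
wrist_force: [-0.9, 0.8, 0.3]
gripper_width: 0.004
```

```bash
cat > end.py <<'E'
from h import *
s=sense();print(s['time_s'],s['tcp_pos'],s['wrist_force'])
o=np.array([.590,-.055]);a=.018;R=np.array([[np.cos(a),-np.sin(a)],[np.sin(a),np.cos(a)]])
for n in('top','wrist'):
    im,P=cloud(n); im=im[...,::-1].copy()
    F=(P[...,:2]-o)@R; m=(np.abs(F-[.02,-.035])<.025).all(-1)&(P[...,2]>.06)&(P[...,2]<.1)
    print(n,'pin',m.sum(),np.round((F[m].min(0)+F[m].max(0))/2,4) if m.any() else 0)
    print([(round(r['p'],2),np.round((np.array(r['position'])[:2]-o)@R,3)) for r in search_frame(n,'plate_mid')])
    A=rectify(n,im,.018,.74,.10,300); cv2.imwrite(f'pics/e_{n}.png',A)
cv2.imwrite('pics/e.png',cv2.resize(np.hstack([cv2.imread('pics/e_top.png'),cv2.imread('pics/e_wrist.png')]),(800,400)))
E
python3 end.py
```

```text
11.05 [ 0.61180958 -0.32938911  0.23055298] [-0.87615486  0.75824698  0.32812295]
top pin 36 [ 0.0211 -0.0352]
[(0.81, array([-0.212,  0.029])), (0.72, array([0.061, 0.037])), (0.68, array([0.014, 0.212]))]
wrist pin 0 0
[]
```

View pics/e.png

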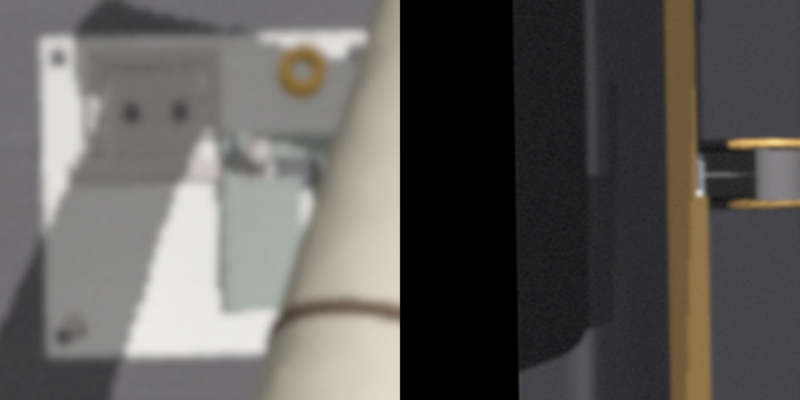

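```bash
python3 -c "
from station import *
print(sense()['joint_velocities']); finish_job()"
```

```text
[ 1.05364797 -0.61410212 -0.13548883  0.17007646 -0.06144094 -0.03714557]
the job is handed in; nothing more can be done
```

I handed the job in at about 11 s of robot time. With the fingers shut, I pushed the pin along the long leg to the corner, went round to its −y side, and pushed it along the short leg to the slot's end. I then lifted the arm well clear.

- **Stops:** The pin came up hard at both ends. It stopped at about 10 N at the corner and about 16 N at the end of the short leg.
- **Pin position:** The last top view put the pin at (21.1, −35.2) mm in the fixture frame, where the locked place is (20, −35) mm.
- **Plate:** The top network put the plate at (61, 37) mm, where home is (64.5, 40) mm. That agrees within its 4 mm error but is close to the 60.5 mm limit. The bar at the corner should force x to at least about 63 mm, so I took it as home.
- **Bystanders:** The dowel and bush stood where they had been in that view. I did not re-measure the others, and the path did not go near them.
- **Checks that gave nothing:** The final wrist view missed the fixture. The pin was hidden from the top and side cameras while it was at the corner, so the corner rests on the contact force, the finger position and an earlier partial wrist view.

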